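# Seat the corks along a row of whisky samples

## Robot

A 7-joint arm with a two-finger parallel gripper is mounted at the origin on the work surface. World frame = base frame: x ahead of the robot, y to its left, z up, the work surface at z = 0. Lengths are in m, angles in rad, forces in N, time in s.
With the tool pointing down it reaches from about 0.35 to 0.9 m from the base axis. Payload 7.2 kg.
Tool frame: the origin (TCP) lies on the centre line of the jaws, within the pads' length; the fingertips stand 14 mm ahead of it and the grasp point (between the pads) lies 5 mm behind it (manip.finger_overhang is the distance from the TCP to the fingertips, in m); z points along the fingers, y is the line along which they close (so a half turn about z gives the same grasp; the last joint's range is limited). The gripper opens to 88 mm and grips with 3 to 60 N. Pads are 20 mm wide; open, the fingers measure 115 mm over their backs; the gripper's body (75 mm by 178 mm) begins 61 mm behind the grasp point.
Start: joints at [-1.332, 0.411, -0.013, 1.596, 0.006, 1.134, -0.082], TCP at [0.189, 0.596, 0.237] pointing down, gripper open.
Joint ranges: [-2.95, 2.95], [-0.29, 1.99], [-1.47, 1.44], [0.14, 2.54], [-1.03, 4.17], [0.13, 1.85], [-2.86, 2.86]. Speed limits (rad/s): [2.39, 2.39, 3.01, 3.01, 3.14, 3.14, 3.14].

## Interface

Orientations are given as a unit quaternion [w, x, y, z].
In Python, from bench import manip gives the robot as it stands.
- The arm moves only by the tool jog_arm, called in YAML: its name, and indented under it one key for each argument. Schema: {"type":"object","properties":{"motion":{"type":"string"},"only":{"type":"string"},"quiet":{"type":"boolean"},"lines":{"type":"string"}},"required":["motion"],"additionalProperties":false}. motion is a string of 1 to 10 rows, parted by semicolons, with the numbers parted by spaces; each row has 7 numbers: dx, dy, dz in units of 25 mm, then a rotation vector rx, ry, rz in units of 0.1 rad, then the finger opening in m; each row is the pose to reach, as a shift and turn from the pose commanded when the call began, along the tool's axes at that moment; what a row does not reach only later rows make up. A row lasts 1/12 s, in which the tool goes at most 0.0417 m and 0.125 rad, less where a joint would pass 70% of its speed; a pose out of reach is approached as far as the arm can. The fingers move at their own pace and stop on an object; the grip force is fixed at half the most. Time passes only in rows, so rows that do not move let the fingers close. The tool returns the time, the measured TCP pose, the force, the opening and the grip force at its end. only (a regular expression) keeps the lines of the reply that match it, lines (a string "A,B") keeps lines A to B, and quiet returns only ok. Input that does not fit is refused with a message, and nothing moves.
- manip.state(): the state, without advancing time (a new reading comes with each control period).
- manip.capture(name): name is "side" or "top"; returns a dict with "image" (400x640x3 uint8, blue, green, red), "fx", "fy", "cx", "cy" (pixels), "k1" (the pictures are not rectified: a ray, as slopes to the right and down, at radius r is drawn at 1 + k1 r^2 times it, then the intrinsics apply), "R" (3x3) and "t" (3): a world point X has camera coordinates R X + t. Camera axes: x right, y down, z forward; pixel columns grow to the right and rows downward; lengths in m; the calibration is good to about 2 mm. A picture is of the moment at which its call begins. There is no depth.
- manip.close_job(): hands the job in; it is judged then, once.
The state is a dict: "t": time; "joint_pos": joint angles; "joint_vel": joint speeds; "joint_efforts": joint torques, N m; "position": TCP position; "tcp_rot": TCP orientation; "wrist_force": force on the tool from outside, world axes, zero at the start; "ft_torque": the same for the moment, N m; "grip_width": finger opening in m; "grip_force": force on a finger pad.
Only numpy, scipy, OpenCV 4.12 (cv2) and the standard library are available. Lean on these libraries where they do the work, as an engineer would, in place of code of your own. Each camera call takes 0.05 s, during which the arm holds its last target. There are 200 camera calls.

## Task

The corks in the rack of amber sample bottles are standing proud and the spirit will evaporate. Run a fingertip along the row from the robot's left to its right, touching every cork in turn and pressing it gently down until its head sits fully home on the bottle's mouth. Do not pull out or lift any cork or bottle, and leave the open bottle and everything else on the bench as it stands.

Things in the scene. Friction and masses are not known exactly. Their poses are not given: they have to be found in the camera images.
- rack: fixed beech rack, 58 mm deep, 318 mm long, 46 mm high: one row of six slots, 52 mm pitch. Origin: centre of its underside. x: across the row, away from the robot; y: along the row, to the robot's left. Slots at y = +130, +78, +26, -26, -78, -130 mm, floors 8 mm above the bench. From +y: corked bottles 1, 2, 3, the open bottle, bottles 4, 5
- cork1 (a joint): how far cork 1 stands proud of its bottle, m: 0 = fully home (underside of the head on the bottle's mouth), grows upward. It slides straight down with about 3 N of steady friction (rising slightly with speed), stays where it is left and stops hard at 0; it and the glass stand 80 N
- cork1_top (a point): centre of the top of cork 1's head, the leftmost cork counted from the robot's left. Black round head 27 mm across, 12 mm high, with a flat 15 mm across on top and bevelled edges; when home its top is 112 mm above the bottle's base and 120 mm above the bench. z: up
- bottle1: amber glass sample bottle under cork 1, loose in its slot with about 2 mm of play each way: 42 mm across, 100 mm to the mouth, narrow neck, 0.16 kg. Origin: centre of its base, 8 mm above the bench
- cork2 (a joint): how far cork 2 stands proud of its bottle, m: 0 = fully home (underside of the head on the bottle's mouth), grows upward. It slides straight down with about 3 N of steady friction (rising slightly with speed), stays where it is left and stops hard at 0; it and the glass stand 80 N
- cork2_top (a point): centre of the top of cork 2's head, the second cork counted from the robot's left. Black round head 27 mm across, 12 mm high, with a flat 15 mm across on top and bevelled edges; when home its top is 112 mm above the bottle's base and 120 mm above the bench. z: up
- bottle2: amber glass sample bottle under cork 2, loose in its slot with about 2 mm of play each way: 42 mm across, 100 mm to the mouth, narrow neck, 0.16 kg. Origin: centre of its base, 8 mm above the bench
- cork3 (a joint): how far cork 3 stands proud of its bottle, m: 0 = fully home (underside of the head on the bottle's mouth), grows upward. It slides straight down with about 3 N of steady friction (rising slightly with speed), stays where it is left and stops hard at 0; it and the glass stand 80 N
- cork3_top (a point): centre of the top of cork 3's head, the third cork counted from the robot's left. Black round head 27 mm across, 12 mm high, with a flat 15 mm across on top and bevelled edges; when home its top is 112 mm above the bottle's base and 120 mm above the bench. z: up
- bottle3: amber glass sample bottle under cork 3, loose in its slot with about 2 mm of play each way: 42 mm across, 100 mm to the mouth, narrow neck, 0.16 kg. Origin: centre of its base, 8 mm above the bench
- cork4 (a joint): how far cork 4 stands proud of its bottle, m: 0 = fully home (underside of the head on the bottle's mouth), grows upward. It slides straight down with about 3 N of steady friction (rising slightly with speed), stays where it is left and stops hard at 0; it and the glass stand 80 N
- cork4_top (a point): centre of the top of cork 4's head, the fourth cork counted from the robot's left. Black round head 27 mm across, 12 mm high, with a flat 15 mm across on top and bevelled edges; when home its top is 112 mm above the bottle's base and 120 mm above the bench. z: up
- bottle4: amber glass sample bottle under cork 4, loose in its slot with about 2 mm of play each way: 42 mm across, 100 mm to the mouth, narrow neck, 0.16 kg. Origin: centre of its base, 8 mm above the bench
- cork5 (a joint): how far cork 5 stands proud of its bottle, m: 0 = fully home (underside of the head on the bottle's mouth), grows upward. It slides straight down with about 3 N of steady friction (rising slightly with speed), stays where it is left and stops hard at 0; it and the glass stand 80 N
- cork5_top (a point): centre of the top of cork 5's head, the fifth and rightmost cork counted from the robot's left. Black round head 27 mm across, 12 mm high, with a flat 15 mm across on top and bevelled edges; when home its top is 112 mm above the bottle's base and 120 mm above the bench. z: up
- bottle5: amber glass sample bottle under cork 5, loose in its slot with about 2 mm of play each way: 42 mm across, 100 mm to the mouth, narrow neck, 0.16 kg. Origin: centre of its base, 8 mm above the bench
- open_bottle: empty clear bottle with no cork in the rack's fourth slot from the left, otherwise the same shape, 100 mm tall; bystander, origin: centre of its base
- loose_cork: spare cork standing head down on the bench in front of the rack, 27 mm across, 34 mm high; bystander, origin: its underside
- glass_a: stemmed tulip nosing glass, 62 mm across, 135 mm high, near the rack; bystander, origin: centre of its foot
- glass_b: the second nosing glass, same size, to one side; bystander, origin: centre of its foot
- measure: slim glass measuring cylinder, 150 mm high, 48 mm across its foot, behind the rack; bystander, origin: centre of its foot
- dropper: amber dropper bottle, 38 mm across, 105 mm high, behind the rack; bystander, origin: centre of its base
- tumbler: water glass, 72 mm across, 105 mm high, to one side; bystander, origin: centre of its base
- pen: pen, 135 mm long along its x, 10 mm thick, lying on the closed notebook; bystander, origin: the middle of its underside

How it is judged:
By the outcome, as a careful person would: the job done as asked, in the order asked, and still so for the second after the job is handed in, with the robot touching nothing.
It also fails if it takes over 45 s, if anything falls off the work surface, if the arm or the gripper's body presses on something with over 40 N, if the wrist force passes 120 N, or if a joint passes its speed limit or range.

## Working session

There is one attempt and no reset: what is moved stays moved. The work goes in short steps, Python scripts to look and compute and a tool call to move; the robot and the scene stay as the last step left them, time stands still between calls to the robot, and variables do not carry over. Pictures are saved under pics/ and viewed, at most 10 in all, crops included, and the job is handed in when it is done.

```bash
ls; mkdir -p pics; python3 - <<'E'
from bench import manip
import cv2,numpy as np
for n in("side","top"):
    c=manip.capture(n); cv2.imwrite(f"pics/{n}0.png",c["image"])
    print(n,[c[k] for k in("fx","fy","cx","cy","k1")],np.round(c["R"],4).tolist(),np.round(c["t"],4).tolist())
print(manip.state())
E
```

```text
bench.py
pics
side [467.9659267671831, 467.9659267671831, 321.57031470761376, 193.7171877084143, -0.04742751914409314] [[0.7148, -0.6992, -0.0086], [-0.5138, -0.5169, -0.6847], [0.4743, 0.4938, -0.7288]] [-0.4117, 0.3241, 1.0784]
top [386.1823623118984, 386.1823623118984, 320.527204297852, 203.77651261076934, -0.07219226089205043] [[0.0228, -0.9997, -0.0065], [-0.9958, -0.0221, -0.089], [0.0888, 0.0085, -0.996]] [-0.0195, 0.5188, 1.2661]
{'t': 0.1, 'joint_pos': array([-1.33220328,  0.41182895, -0.01273525,  1.59690147,  0.00558382,
        1.13427924, -0.08223542]), 'joint_vel': array([-0.00067618, -0.00011757,  0.00079823, -0.0020955 , -0.00028038,
       -0.00016424,  0.00042497]), 'joint_efforts': array([ 3.08382878e-03, -5.89099967e+01,  6.43783528e-01, -2.91709006e+01,
       -5.38234063e-02,  1.45440584e-02,  4.93749724e-05]), 'position': array([0.18864559, 0.59542929, 0.23591148]), 'tcp_rot': array([-6.93848132e-05,  1.52794160e-01,  9.88257794e-01, -6.87401437e-04]), 'wrist_force': array([-0.08548536,  0.12071811, -0.35111808]), 'ft_torque': array([0.00375934, 0.0020938 , 0.00911355]), 'grip_force': 0.0, 'grip_width': 0.08813848303550348}
```

View pics/side0.png

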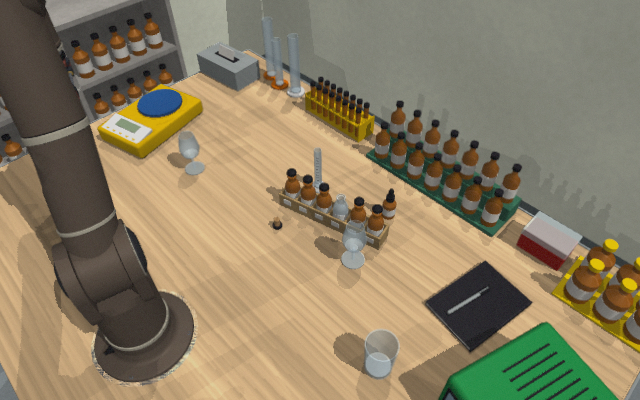

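View pics/top0.png

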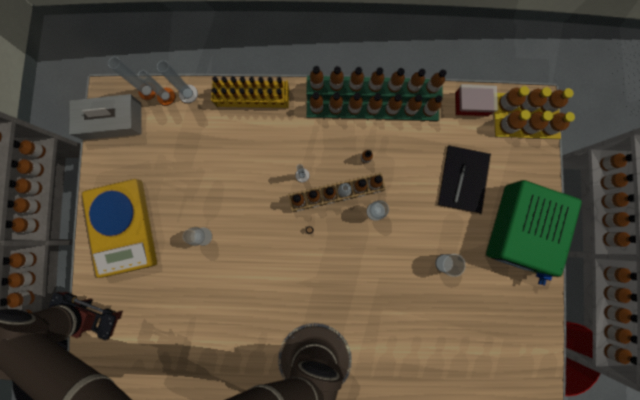

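The rack is in the side view at about (280–390, 165–245). In the top view its corks run from (296,200) to (378,180), and a nosing glass at (376,210) stands close in front of the right end. Next I'll enlarge both.

```bash
python3 - <<'E'
import cv2,numpy as np
a=cv2.imread("pics/side0.png")[160:250,265:405]; b=cv2.imread("pics/top0.png")[155:225,280:400]
a=cv2.resize(a,None,fx=5.0,fy=5.0,interpolation=cv2.INTER_CUBIC);b=cv2.resize(b,None,fx=6,fy=6,interpolation=cv2.INTER_CUBIC)
cv2.imwrite("pics/a.png",a);cv2.imwrite("pics/b.png",np.clip(b*1.5,0,255))
for n,(x0,x1,y0,y1) in {"side":(265,405,160,250),"top":(280,400,155,225)}.items():
    im=cv2.imread(f"pics/{n}0.png"); m=np.zeros(im.shape[:2],np.uint8)
    m[y0:y1,x0:x1]=(im.max(2)<50)[y0:y1,x0:x1]
    k,l,s,c=cv2.connectedComponentsWithStats(m,connectivity=4)
    for i in range(1,k):
        if s[i,4]>8: print(n,s[i],c[i].round(1))
E
```

```text
side [287 169   9   8  57] [291.1 172.5]
side [303 176   9   8  56] [307.3 179.1]
side [319 184  10   7  57] [323.6 187. ]
side [386 190   9  13  75] [390.1 196.2]
side [355 198   9   8  60] [358.9 201.4]
side [372 205  11   9  71] [377.  208.7]
side [273 223   9   6  24] [276.9 226.2]
top [364 155   7   3  15] [367.  155.7]
top [370 176  12  12  84] [375.5 180.4]
top [354 179  13  13  93] [359.8 183.9]
top [324 187  10  13  85] [328.3 191.4]
top [307 191  11  11  71] [311.9 194.7]
top [291 194  10  11  75] [295.7 198.8][ WARN:0@0.034] global loadsave.cpp:1063 imwrite_ Unsupported depth image for selected encoder is fallbacked to CV_8U.
```

View pics/a.png

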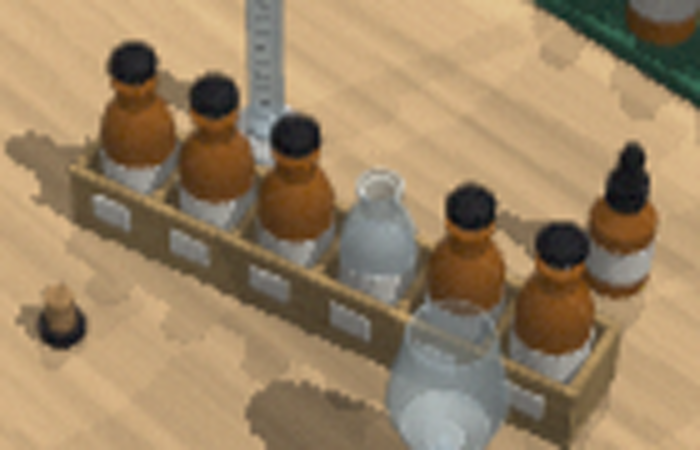

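View pics/b.png

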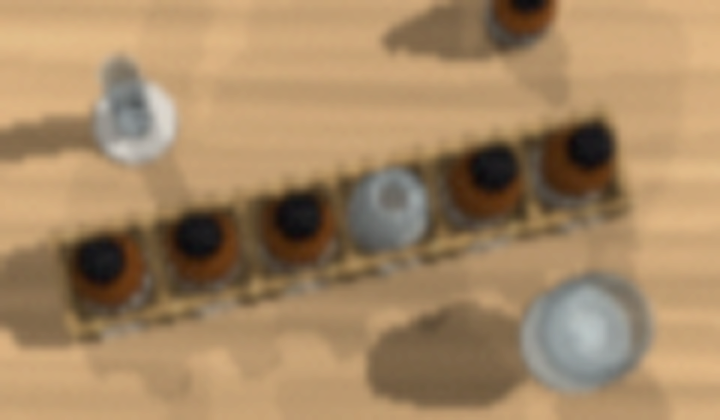

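The side crop shows five black heads, the clear open bottle in slot 4, and glass_a in front of slots 4–5. The top crop shows the same heads at about (296.7,198), (313,194), (330,191), (362,183) and (378,179). I'll triangulate the head centres from these.

```bash
cat > loc.py <<'E'
import cv2,numpy as np
from bench import manip
def ray(c,p):
    u=np.array([(p[0]-c["cx"])/c["fx"],(p[1]-c["cy"])/c["fy"]]);s=u.copy()
    for _ in range(10): s=u/(1+c["k1"]*(s@s))
    R=np.array(c["R"]);d=R.T@np.r_[s,1];return -R.T@np.array(c["t"]),d/np.linalg.norm(d)
def blobs(im,x0,x1,y0,y1,th,f=4):
    g=cv2.resize(im[y0:y1,x0:x1],None,fx=f,fy=f,interpolation=cv2.INTER_CUBIC).max(2)
    m=cv2.morphologyEx((g<th).astype(np.uint8),cv2.MORPH_OPEN,cv2.getStructuringElement(2,(19,19)))
    k,l,s,c=cv2.connectedComponentsWithStats(m)
    return [((c[i]+.5)/f-.5+[x0,y0],s[i,4]/f/f) for i in range(1,k) if s[i,4]>200]
def tri(a,b):
    (o,d),(q,e)=a,b
    t=np.linalg.lstsq(np.c_[d,-e],q-o,rcond=None)[0];p,r=o+t[0]*d,q+t[1]*e
    return (p+r)/2,np.linalg.norm(p-r)
E
python3 - <<'E'
from loc import *
S,T=manip.capture("side"),manip.capture("top")
bs=sorted(blobs(S["image"],280,386,160,225,50),key=lambda b:b[0][0]); bt=sorted(blobs(T["image"],285,390,170,210,45),key=lambda b:b[0][0])
for a in bs: print("s",a[0].round(1),a[1])
for a in bt: print("t",a[0].round(1),a[1])
P=[]
if len(bs)==len(bt)==5:
    for a,b in zip(bs,bt):
        p,e=tri(ray(S,a[0]),ray(T,b[0])); P.append(p); print(p.round(4),round(e,4))
    P=np.array(P); d=P[-1]-P[0]; print(np.linalg.norm(np.diff(P[:,:2],axis=0),axis=1).round(4),np.degrees(np.arctan2(d[0],-d[1])))
E
```

```text
s [291.2 172.5] 50.5625
s [307.3 179.1] 54.5
s [323.6 187. ] 55.8125
s [358.7 201.3] 57.625
s [377.  208.7] 65.5625
t [296.  198.3] 61.0625
t [312.4 194.1] 58.375
t [328.9 190.8] 62.625
t [361.5 182.9] 56.5
t [377.4 179.3] 50.625
[0.527  0.0681 0.1113] 0.0006
[0.5407 0.0175 0.1121] 0.0001
[ 0.5523 -0.0336  0.1103] 0.0005
[ 0.5794 -0.1349  0.112 ] 0.0002
[ 0.5923 -0.185   0.1128] 0.001
[0.0524 0.0525 0.1049 0.0517] 14.473765335958147
```

The triangulation checks out: pitch is about 52 mm, ray gaps are under 1 mm and heights are near 0.112. Next is a move helper that converts world targets to tool-axis shifts.

```bash
cat > go.py <<'E'
import sys,numpy as np
from bench import manip
from scipy.spatial.transform import Rotation as Ro
C=[[.527,.068],[.5405,.0175],[.5525,-.0335],[.5795,-.1345],[.5925,-.185]]
s=manip.state();q=s["tcp_rot"];R=Ro.from_quat(q[[1,2,3,0]])
print("pos",s["position"].round(4),"F",s["wrist_force"].round(2))
for i,c in enumerate(C): print(i+1,R.inv().apply(np.r_[c,.165]-s["position"]).round(4))
E
python3 go.py;python3 - <<'E'
from loc import *
T=manip.capture("top")
for p,z in(((380,208.7),.12),((296,198.3),.12),((377.4,179.3),.12)):
    o,d=ray(T,p); print((o+d*(z-o[2])/d[2]).round(4))
E
```

```text
pos [0.1887 0.5955 0.2361] F [0.34 0.17 0.63]
1 [-0.4818 -0.4007  0.0716]
2 [-0.5099 -0.4448  0.0716]
3 [-0.5367 -0.4898  0.0717]
4 [-0.593  -0.5779  0.0718]
5 [-0.6206 -0.6221  0.0718]
[ 0.4993 -0.1925  0.12  ]
[0.5258 0.0675 0.12  ]
[ 0.5907 -0.1836  0.12  ]
```
Glass_a to cork5: 93mm. Good.

The rows are not in the units I measure in: shifts go in units of 25 mm and turns go in units of 0.1 rad. I convert before sending: -0.24 m is -9.6, -0.2 m is -8.

jog_arm:
  motion: "-9.6 -8 0 0 0 0 0;-9.6 -8 0 0 0 0 0;-9.6 -8 0 0 0 0 0;-9.6 -8 0 0 0 0 0;-9.6 -8 0 0 0 0 0;-9.6 -8 0 0 0 0 0;-9.6 -8 0 0 0 0 0;-9.6 -8 0 0 0 0 0;-9.6 -8 0 0 0 0 0"

```text
t: 1.0
position: [0.3603, 0.3278, 0.237]
tcp_rot: [0.001, 0.157, 0.988, -0.0]
wrist_force: [-0.5, -0.9, -0.4]
grip_width: 0.0308
grip_force: 0.0
```

```bash
python3 go.py
```

```text
pos [0.3603 0.3278 0.237 ] F [-0.47 -0.92 -0.38]
1 [-0.2388 -0.1955  0.0725]
2 [-0.2672 -0.2393  0.0726]
3 [-0.2944 -0.2841  0.0726]
4 [-0.3513 -0.3718  0.0728]
5 [-0.3793 -0.4158  0.0728]
```

To row units: -0.24 m is -9.6, -0.2 m is -8.

jog_arm:
  motion: "-9.6 -8 1.2 0 0 0 0;-9.6 -8 1.2 0 0 0 0;-9.6 -8 1.2 0 0 0 0;-9.6 -8 1.2 0 0 0 0;-9.6 -8 1.2 0 0 0 0;-9.6 -8 1.2 0 0 0 0;-9.6 -8 1.2 0 0 0 0;-9.6 -8 1.2 0 0 0 0;-9.6 -8 1.2 0 0 0 0;-9.6 -8 1.2 0 0 0 0"

```text
t: 1.83
position: [0.5258, 0.0693, 0.2062]
tcp_rot: [-0.0, 0.154, 0.988, -0.0]
wrist_force: [0.4, 0.5, -0.1]
grip_width: 0.0006
grip_force: 0.0
```

```bash
python3 go.py
```

```text
pos [0.5258 0.0693 0.2062] F [ 0.4   0.54 -0.11]
1 [-0.0016 -0.0008  0.0412]
2 [-0.0298 -0.0448  0.0412]
3 [-0.0568 -0.0898  0.0412]
4 [-0.1132 -0.1778  0.0412]
5 [-0.1409 -0.2219  0.0412]
```

To row units: 0.05 m is 2, 0.04 m is 1.6.

jog_arm:
  motion: "-0.04 -0.04 0.8 0 0 0 0;-0.04 -0.04 1.6 0 0 0 0;-0.04 -0.04 2 0 0 0 0;-0.04 -0.04 2 0 0 0 0;-0.04 -0.04 2 0 0 0 0"

```text
t: 2.25
position: [0.5257, 0.0696, 0.1566]
tcp_rot: [-0.001, 0.152, 0.988, 0.0]
wrist_force: [0.5, -0.5, -0.2]
grip_width: 0.0004
grip_force: 0.0
```

```bash
python3 go.py; python3 - <<'E'
from loc import *
a=manip.capture("side")["image"][130:230,260:390];cv2.imwrite("pics/c.png",cv2.resize(a,None,fx=6,fy=6,interpolation=2))
E
```

```text
pos [0.5257 0.0696 0.1566] F [ 0.52 -0.48 -0.24]
1 [-0.0017 -0.0012 -0.0084]
2 [-0.0298 -0.0453 -0.0084]
3 [-0.0565 -0.0903 -0.0084]
4 [-0.1126 -0.1786 -0.0084]
5 [-0.1402 -0.2228 -0.0085]
```

View pics/c.png

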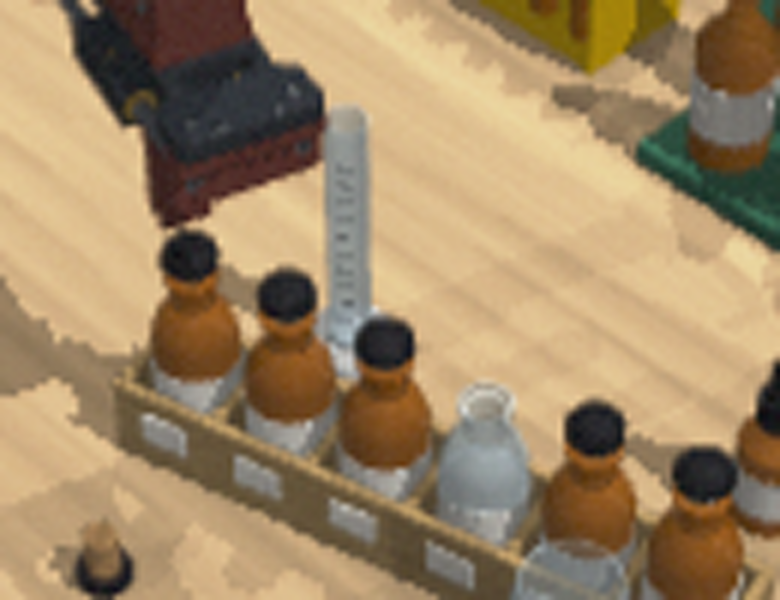

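The closed fingertips hang just above cork 1 (head at about (188,255) in the crop), so I'll descend slowly.

To row units: 0.01 m is 0.4, -0.002 m is -0.08.

jog_arm:
  motion: "-0.08 -0.08 0.16 0 0 0 0;-0.08 -0.08 0.32 0 0 0 0;-0.08 -0.08 0.4 0 0 0 0;-0.08 -0.08 0.44 0 0 0 0;-0.08 -0.08 0.48 0 0 0 0"

```text
t: 2.72
position: [0.5275, 0.0657, 0.1446]
tcp_rot: [-0.0, 0.153, 0.988, 0.0]
wrist_force: [-0.2, -0.4, -0.7]
grip_width: 0.0006
grip_force: 0.0
```

jog_arm:
  motion: "0 0 0.04 0 0 0 0;0 0 0.08 0 0 0 0;0 0 0.12 0 0 0 0;0 0 0.16 0 0 0 0"

```text
t: 3.05
position: [0.5277, 0.0658, 0.1408]
tcp_rot: [0.0, 0.153, 0.988, 0.0]
wrist_force: [-0.8, 0.5, 2.7]
grip_width: 0.0005
grip_force: 1.5
```

jog_arm:
  motion: "0 0 0.04 0 0 0 0;0 0 0.08 0 0 0 0;0 0 0.12 0 0 0 0;0 0 0.12 0 0 0 0"

```text
t: 3.38
position: [0.5276, 0.0658, 0.1375]
tcp_rot: [0.0, 0.153, 0.988, 0.0]
wrist_force: [-0.5, 0.8, 1.0]
grip_width: 0.0006
grip_force: 0.6
```

To row units: 0.003 m is 0.12, 0.002 m is 0.08.

jog_arm:
  motion: "0 0 0.04 0 0 0 0;0 0 0.08 0 0 0 0;0 0 0.12 0 0 0 0;0 0 0.12 0 0 0 0"

```text
t: 3.72
position: [0.5275, 0.0658, 0.1345]
tcp_rot: [0.0, 0.153, 0.988, -0.0]
wrist_force: [0.7, 0.5, 0.7]
grip_width: 0.0008
grip_force: 0.5
```

jog_arm:
  motion: "0 0 0.04 0 0 0 0;0 0 0.04 0 0 0 0"

```text
t: 3.88
position: [0.5281, 0.0658, 0.1344]
tcp_rot: [0.001, 0.153, 0.988, 0.0]
wrist_force: [-1.2, -0.2, 8.5]
grip_width: 0.0002
grip_force: 4.2
```

jog_arm:
  motion: "0 0 0.04 0 0 0 0;0 0 0.04 0 0 0 0"

```text
t: 4.05
position: [0.5288, 0.0659, 0.1343]
tcp_rot: [0.001, 0.153, 0.988, 0.001]
wrist_force: [-2.5, -0.1, 15.7]
grip_width: 0.0001
grip_force: 7.8
```

Cork 1 is home: hard stop at TCP z 0.1343, 15.7 N. Moving on to cork 2.

To row units: -0.042 m is -1.68, -0.037 m is -1.48.

jog_arm:
  motion: "0 0 -0.6 0 0 0 0;0 0 -1.4 0 0 0 0;-0.52 -0.84 -1.48 0 0 0 0;-1.08 -1.68 -1.4 0 0 0 0;-1.08 -1.68 -1 0 0 0 0;-1.08 -1.68 -0.68 0 0 0 0;-1.08 -1.68 -0.6 0 0 0 0;-1.08 -1.68 -0.56 0 0 0 0"

```text
t: 4.72
position: [0.5396, 0.0186, 0.1454]
tcp_rot: [-0.001, 0.152, 0.988, -0.0]
wrist_force: [0.1, 1.1, 0.7]
grip_width: 0.0005
grip_force: 0.0
```

jog_arm:
  motion: "0 0 0.04 0 0 0 0;0 0 0.08 0 0 0 0;0 0 0.12 0 0 0 0;0 0 0.16 0 0 0 0"

```text
t: 5.05
position: [0.5407, 0.018, 0.1428]
tcp_rot: [0.0, 0.152, 0.988, 0.0]
wrist_force: [0.4, -0.3, -0.4]
grip_width: 0.0006
grip_force: 0.0
```

jog_arm:
  motion: "0 0 0.04 0 0 0 0;0 0 0.08 0 0 0 0;0 0 0.12 0 0 0 0;0 0 0.16 0 0 0 0"

```text
t: 5.38
position: [0.5408, 0.0177, 0.1388]
tcp_rot: [0.0, 0.153, 0.988, 0.0]
wrist_force: [-0.5, 0.7, 2.6]
grip_width: 0.0004
grip_force: 1.5
```

```bash
python3 go.py
```

```text
pos [0.5408 0.0177 0.1388] F [-0.5   0.66  2.57]
1 [ 0.0283  0.0438 -0.0262]
2 [ 0.0002 -0.0003 -0.0262]
3 [-0.0267 -0.0453 -0.0262]
4 [-0.0829 -0.1334 -0.0262]
5 [-0.1105 -0.1776 -0.0262]
```

jog_arm:
  motion: "0 0 0.04 0 0 0 0;0 0 0.08 0 0 0 0;0 0 0.12 0 0 0 0;0 0 0.16 0 0 0 0;0 0 0.2 0 0 0 0"

```text
t: 5.8
position: [0.5412, 0.0178, 0.1342]
tcp_rot: [0.001, 0.153, 0.988, 0.0]
wrist_force: [-1.7, 1.0, 17.0]
grip_width: 0.0004
grip_force: 8.4
```

jog_arm:
  motion: "0 0 0.04 0 0 0 0;0 0 0.04 0 0 0 0"

```text
t: 5.97
position: [0.5419, 0.0177, 0.1343]
tcp_rot: [0.001, 0.153, 0.988, 0.001]
wrist_force: [-2.9, 0.8, 15.6]
grip_width: 0.0007
grip_force: 8.0
```

jog_arm:
  motion: "0 0 0.04 0 0 0 0;0 0 0.04 0 0 0 0"

```text
t: 6.13
position: [0.5425, 0.0177, 0.1342]
tcp_rot: [0.002, 0.153, 0.988, 0.001]
wrist_force: [-3.4, -0.2, 22.6]
grip_width: 0.0004
grip_force: 11.4
```

Cork 2 is home: hard stop at 0.1342, 22.6 N. Next is cork 3.

To row units: -0.045 m is -1.8, -0.037 m is -1.48.

jog_arm:
  motion: "0 0 -0.6 0 0 0 0;0 0 -1.4 0 0 0 0;-0.52 -0.88 -1.48 0 0 0 0;-1.08 -1.8 -1.4 0 0 0 0;-1.08 -1.8 -1 0 0 0 0;-1.08 -1.8 -0.68 0 0 0 0;-1.08 -1.8 -0.6 0 0 0 0;-1.08 -1.8 -0.56 0 0 0 0"

```text
t: 6.8
position: [0.5518, -0.0324, 0.1443]
tcp_rot: [-0.001, 0.152, 0.988, -0.0]
wrist_force: [-0.4, -0.2, -0.4]
grip_width: 0.0007
grip_force: 0.0
```

jog_arm:
  motion: "0 0 0.04 0 0 0 0;0 0 0.08 0 0 0 0;0 0 0.12 0 0 0 0;0 0 0.16 0 0 0 0"

```text
t: 7.13
position: [0.5528, -0.0331, 0.1418]
tcp_rot: [0.0, 0.152, 0.988, 0.0]
wrist_force: [0.0, 1.3, 0.7]
grip_width: 0.0007
grip_force: 0.0
```

jog_arm:
  motion: "0 0 0.04 0 0 0 0;0 0 0.08 0 0 0 0;0 0 0.12 0 0 0 0;0 0 0.16 0 0 0 0"

```text
t: 7.47
position: [0.5529, -0.0334, 0.1379]
tcp_rot: [0.0, 0.153, 0.988, 0.0]
wrist_force: [-0.6, -0.2, 3.1]
grip_width: 0.0006
grip_force: 1.5
```

```bash
python3 go.py
```

```text
pos [ 0.5529 -0.0334  0.1379] F [-0.57 -0.18  3.08]
1 [ 0.0553  0.0888 -0.0271]
2 [ 0.0272  0.0448 -0.0271]
3 [ 0.0003 -0.0002 -0.0271]
4 [-0.0559 -0.0884 -0.0271]
5 [-0.0835 -0.1326 -0.0272]
```

To row units: 0.004 m is 0.16, 0.003 m is 0.12.

jog_arm:
  motion: "0 0 0.04 0 0 0 0;0 0 0.08 0 0 0 0;0 0 0.12 0 0 0 0;0 0 0.16 0 0 0 0;0 0 0.16 0 0 0 0"

```text
t: 7.88
position: [0.5533, -0.0335, 0.1343]
tcp_rot: [0.001, 0.153, 0.988, 0.0]
wrist_force: [-1.0, 0.1, 9.0]
grip_width: 0.0005
grip_force: 4.2
```

jog_arm:
  motion: "0 0 0.04 0 0 0 0;0 0 0.04 0 0 0 0"

```text
t: 8.05
position: [0.554, -0.0335, 0.1343]
tcp_rot: [0.001, 0.153, 0.988, 0.0]
wrist_force: [-2.5, 1.0, 14.8]
grip_width: 0.0004
grip_force: 7.6
```

jog_arm:
  motion: "0 0 0.04 0 0 0 0;0 0 0.04 0 0 0 0"

```text
t: 8.22
position: [0.5547, -0.0336, 0.1342]
tcp_rot: [0.002, 0.153, 0.988, 0.001]
wrist_force: [-3.4, 0.7, 22.4]
grip_width: 0.0005
grip_force: 11.0
```

Cork 3 is home. I'll pass over the open bottle (mouth at 0.108) with the tips raised to about 0.155.

To row units: -0.088 m is -3.52, -0.082 m is -3.28.

jog_arm:
  motion: "0 0 -0.6 0 0 0 0;0 0 -1.4 0 0 0 0;-0.64 -1 -1.48 0 0 0 0;-1.36 -2.16 -1.48 0 0 0 0;-2.08 -3.28 -1.48 0 0 0 0;-2.24 -3.52 -1.4 0 0 0 0;-2.24 -3.52 -1 0 0 0 0;-2.24 -3.52 -0.68 0 0 0 0;-2.24 -3.52 -0.6 0 0 0 0;-2.24 -3.52 -0.56 0 0 0 0"

```text
t: 9.05
position: [0.5787, -0.1322, 0.1441]
tcp_rot: [-0.001, 0.152, 0.988, 0.0]
wrist_force: [0.3, -0.8, 0.4]
grip_width: 0.0004
grip_force: 0.0
```

jog_arm:
  motion: "0 0 0.04 0 0 0 0;0 0 0.08 0 0 0 0;0 0 0.12 0 0 0 0;0 0 0.16 0 0 0 0"

```text
t: 9.38
position: [0.5797, -0.1339, 0.1419]
tcp_rot: [0.0, 0.152, 0.988, 0.0]
wrist_force: [0.1, 0.7, -0.4]
grip_width: 0.0003
grip_force: 0.0
```

jog_arm:
  motion: "0 0 0.04 0 0 0 0;0 0 0.08 0 0 0 0;0 0 0.12 0 0 0 0;0 0 0.16 0 0 0 0"

```text
t: 9.72
position: [0.5798, -0.1342, 0.1379]
tcp_rot: [0.0, 0.153, 0.988, 0.0]
wrist_force: [-0.7, 0.1, 2.9]
grip_width: 0.0002
grip_force: 1.5
```

```bash
python3 go.py
```

```text
pos [ 0.5798 -0.1342  0.1379] F [-0.66  0.1   2.89]
1 [ 0.1113  0.1769 -0.0272]
2 [ 0.0832  0.1328 -0.0272]
3 [ 0.0564  0.0878 -0.0271]
4 [ 0.0002 -0.0003 -0.0271]
5 [-0.0275 -0.0445 -0.0271]
```

To row units: 0.004 m is 0.16, 0.003 m is 0.12.

jog_arm:
  motion: "0 0 0.04 0 0 0 0;0 0 0.08 0 0 0 0;0 0 0.12 0 0 0 0;0 0 0.16 0 0 0 0;0 0 0.16 0 0 0 0"

```text
t: 10.13
position: [0.5801, -0.1344, 0.1344]
tcp_rot: [0.001, 0.153, 0.988, 0.0]
wrist_force: [-0.6, 0.5, 8.1]
grip_width: 0.0001
grip_force: 4.2
```

jog_arm:
  motion: "0 0 0.04 0 0 0 0;0 0 0.04 0 0 0 0"

```text
t: 10.3
position: [0.5807, -0.1346, 0.1344]
tcp_rot: [0.001, 0.153, 0.988, 0.0]
wrist_force: [-1.8, 1.3, 13.9]
grip_width: 0.0006
grip_force: 7.2
```

jog_arm:
  motion: "0 0 0.04 0 0 0 0;0 0 0.04 0 0 0 0"

```text
t: 10.47
position: [0.5813, -0.1347, 0.1343]
tcp_rot: [0.002, 0.153, 0.988, 0.0]
wrist_force: [-1.8, 1.1, 20.4]
grip_width: 0.0003
grip_force: 10.2
```

Cork 4 is home. Cork 5 is next.

To row units: -0.0445 m is -1.78, -0.037 m is -1.48.

jog_arm:
  motion: "0 0 -0.6 0 0 0 0;0 0 -1.4 0 0 0 0;-0.52 -0.88 -1.48 0 0 0 0;-1.1 -1.78 -1.4 0 0 0 0;-1.1 -1.78 -1 0 0 0 0;-1.1 -1.78 -0.68 0 0 0 0;-1.1 -1.78 -0.6 0 0 0 0;-1.1 -1.78 -0.56 0 0 0 0"

```text
t: 11.13
position: [0.5915, -0.1836, 0.1442]
tcp_rot: [-0.001, 0.152, 0.988, 0.0]
wrist_force: [0.2, 0.5, 0.6]
grip_width: 0.0009
grip_force: 0.0
```

jog_arm:
  motion: "0 0 0.04 0 0 0 0;0 0 0.08 0 0 0 0;0 0 0.12 0 0 0 0;0 0 0.16 0 0 0 0"

```text
t: 11.47
position: [0.5927, -0.1846, 0.1421]
tcp_rot: [0.0, 0.153, 0.988, 0.0]
wrist_force: [-1.0, 0.7, 3.0]
grip_width: 0.0003
grip_force: 1.5
```

jog_arm:
  motion: "0 0 0.04 0 0 0 0;0 0 0.08 0 0 0 0;0 0 0.12 0 0 0 0;0 0 0.16 0 0 0 0"

```text
t: 11.8
position: [0.5925, -0.1849, 0.1378]
tcp_rot: [0.0, 0.153, 0.988, 0.0]
wrist_force: [-0.4, 0.7, 3.3]
grip_width: 0.0005
grip_force: 1.5
```

```bash
python3 go.py
```

```text
pos [ 0.5925 -0.1849  0.1378] F [-0.38  0.74  3.29]
1 [ 0.1388  0.2213 -0.0272]
2 [ 0.1107  0.1773 -0.0272]
3 [ 0.0839  0.1323 -0.0272]
4 [ 0.0276  0.0441 -0.0272]
5 [-0.     -0.0001 -0.0272]
```

To row units: 0.004 m is 0.16, 0.003 m is 0.12.

jog_arm:
  motion: "0 0 0.04 0 0 0 0;0 0 0.08 0 0 0 0;0 0 0.12 0 0 0 0;0 0 0.16 0 0 0 0;0 0 0.16 0 0 0 0"

```text
t: 12.22
position: [0.5929, -0.1851, 0.1344]
tcp_rot: [0.001, 0.153, 0.988, 0.0]
wrist_force: [-0.7, 1.6, 8.3]
grip_width: 0.0006
grip_force: 4.2
```

jog_arm:
  motion: "0 0 0.04 0 0 0 0;0 0 0.04 0 0 0 0"

```text
t: 12.38
position: [0.5935, -0.1853, 0.1344]
tcp_rot: [0.001, 0.153, 0.988, 0.0]
wrist_force: [-2.5, 1.8, 13.6]
grip_width: -0.0
grip_force: 7.0
```

jog_arm:
  motion: "0 0 0.04 0 0 0 0;0 0 0.04 0 0 0 0"

```text
t: 12.55
position: [0.594, -0.1855, 0.1343]
tcp_rot: [0.002, 0.153, 0.988, 0.0]
wrist_force: [-2.1, 2.6, 19.3]
grip_width: 0.0004
grip_force: 9.7
```

jog_arm:
  motion: "0 0 -0.6 0 0 0 0;0 0 -2 0 0 0 0;0 0 -3.6 0 0 0 0;0 0 -4.4 0 0 0 0;0 0 -4.8 0 0 0 0;0 0 -4.8 0 0 0 0;0 0 -4.8 0 0 0 0"

```text
t: 13.13
position: [0.5918, -0.1848, 0.2504]
tcp_rot: [-0.001, 0.153, 0.988, 0.0]
wrist_force: [-0.1, 0.6, -1.0]
grip_width: 0.0002
grip_force: 0.0
```

```bash
python3 - <<'E'
from loc import *
a=manip.capture("side")["image"][160:250,265:405];cv2.imwrite("pics/d.png",cv2.resize(a,None,fx=5,fy=5,interpolation=2))
E
```

```text
(no output)
```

View pics/d.png

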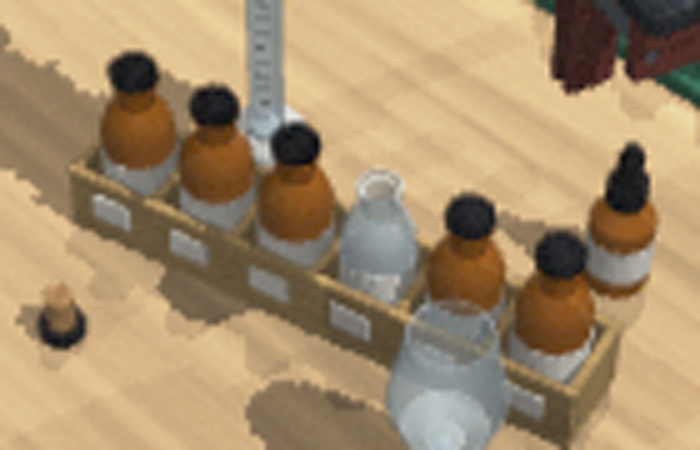

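The picture shows all five heads lowered by about 10 crop pixels (for example, cork 1 from y 62 to 72) and sitting on the bottle mouths. The bystanders haven't moved and the arm is clear, so I'm handing in.

```bash
python3 -c "
from bench import manip
print(manip.close_job())"
```

```text
the job is handed in; nothing more can be done
None
```

All five corks were pressed fully home in order from left to right, each to a hard stop at 16–23 N; nothing else on the bench looks moved in the final picture, and the job was handed in after about 13 s of robot time.

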